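# Mount the cone plate on the shaking stand

## Robot

A 6-joint arm with a two-finger parallel gripper is mounted at the origin on the work surface. World frame = base frame: x ahead of the robot, y to its left, z up, the work surface at z = 0. Lengths are in m, angles in rad, forces in N, time in s.
With the tool pointing down it reaches from about 0.35 to 0.85 m from the base axis. Payload 8.1 kg.
Tool frame: the origin (TCP) lies at the very end of the fingers, on their centre line; the grasp point (between the pads) lies 19 mm behind it; z points along the fingers, y is the direction in which the jaws open and shut (so a half turn about z gives the same grasp; the last joint's range is limited). The gripper opens to 93 mm and grips with 3 to 60 N. Pads are 15 mm wide; open, the fingers measure 128 mm over their backs; the gripper's body (75 mm by 188 mm) begins 65 mm behind the grasp point.
Start: joints at [-1.359, 0.13, 1.488, -0, 1.523, -0.085], TCP at [0.175, -0.574, 0.219] pointing down, gripper open.
Joint ranges: [-2.96, 2.96], [-0.89, 2.26], [0.02, 2.5], [-1.34, 4.48], [0, 2.73], [-2.66, 2.66]. Speed limits (rad/s): [2.39, 2.39, 2.79, 3.14, 3.14, 3.14].

## Interface

Orientations are given as a 3x3 rotation matrix whose columns are the frame's x, y, z axes.
In Python, from plant import arm gives the robot as it stands.
- The arm moves only by the shell command python3 -m crank 'ROWS' [OPENING] [FORCE]. ROWS is JSON, a list of rows, each a list of 2 entries, a list of its own where there are three numbers: the shift along the world's x, y, z in m, then the turn about the world's z in degrees. A call has 1 to 8 rows; each row shifts and turns the commanded pose from where the row before left it; what a row does not reach is not made up. A row lasts 1/12 s, in which the tool goes at most 41.7 mm and 7.16 degrees, less where a joint would pass 70% of its speed; a pose out of reach is approached as far as the arm can. A call with a gripper value outside its range is refused whole. OPENING is the opening in per cent of the stroke, from 0 (shut) to 100 (fully open), set as the call begins (- or left out, the last holds). The fingers move at their own pace and stop on an object; FORCE is the grip in N (left out, the last holds). Time passes only in rows, so rows that do not move let the fingers close. It gives the time, the measured TCP pose, the force and the opening at its end, in the units of the state.
- arm.state(): the state, without advancing time (a new reading comes with each control period).
- arm.grab_frame(name): name is "side" or "top"; returns the picture (384x512x3 uint8, red, green, blue); there is no depth.
- arm.camera_params(name): a dict with "fx", "fy", "cx", "cy" (pixels), "dist_coeffs" ([k1, k2, p1, p2, k3] as OpenCV has them; the pictures are not rectified), "T" (4x4, takes a point from camera to world coordinates). Camera axes: x right, y up, looking along -z (the intrinsics and any distortion apply to the point x, -y, -z); pixel columns grow to the right and rows downward; lengths in m; the calibration is good to about 2 mm. A picture is of the moment at which its call begins. camera_params takes no time and is no camera call.
- arm.finish_job(): hands the job in, once; it reports no verdict.
The state is a dict: "time": time; "joints": joint angles; "qvel": joint speeds; "effort": joint torques, N m; "tool_pos": TCP position; "tcp_rot": TCP orientation; "ft_force": force on the tool from outside, world axes, zero at the start; "ft_torque": the same for the moment, N m; "width": finger opening in m.
Only numpy, scipy, OpenCV 4.12 (cv2) and the standard library are available. Lean on these libraries where they do the work, as an engineer would, in place of code of your own. Each camera call takes 0.05 s, during which the arm holds its last target. There are 200 camera calls.

## Task

Get the shaking stand going: lay the levelling bar that was left across its rails flat in the empty steel tray, then slide the plate of paper cones along the rails until its hole drops over the brass pin and it lies flat. Keep the plate down on the rails so that no cone spills; then swing the red-handled clamp across over the plate's edge and press the green start button fully in. Do not press the red stop button, and leave everything else on the bench where it is.

Things in the scene. Friction and masses are not known exactly. Their poses are not given: they have to be found in the camera images.
- stand: Shaking stand, fixed, green with steel rails, 200 mm wide (x), 490 mm long (y). Origin on the bench under its middle. +y: along the rails, the way the plate slides in, towards the blue motor (y 170 to 225 mm, top 108 mm high). Rail tops 110 mm above the bench, y -250 to +160 mm; 12 mm high guide strips on them, 175 mm apart. Between the rails (125 mm) open down to a deck 36 mm above the bench.
- pin (a point): Foot of the fixed brass pin, at rail-top height (110 mm), on the stand's middle line at its y +100 mm. The pin is 9 mm thick, 7 mm tall, upper half tapered; it stands on a cross bar that is flush with the rail tops (y 87 to 113 mm). As the plate is pushed along, its front rides up 7 mm onto the pin, slides about 20 mm on it and drops when the hole comes over it.
- plate: Loose aluminium plate, 170 (its x) by 197 mm (its y), 4 mm thick, 0.35 to 0.56 kg, axes along the stand's, flat on the rails. Twelve paper cones hang 54 mm below it and stand 5 mm above it. Origin: centre of its underside. Front edge (+y): a lip 20 mm long turned up 8 mm, which climbs the pin when pushed (up to about 10 N). Once the hole is on the pin the plate stops and the push force climbs.
- plate_hole (a point): Centre of the plate's 13 mm locating hole, at the underside of the plate, on its middle line 73.5 mm ahead (+y) of the plate's origin.
- plate_flange (a point): Middle of the outer face of the upright flange on the plate's rear edge (-y), to be pushed along +y. The flange is 150 mm wide, 4 mm thick, up to 24 mm above the rail tops; this point is 12 mm above them, 172 mm behind the hole.
- bar_center (a point): Centre of the levelling bar, a loose aluminium box bar 210 mm long (its x) by 30 mm wide (its y) by 20 mm tall, 0.1 to 0.21 kg. It lies across the guide strips above the pin, underside 12 mm above the rail tops, in the plate's way.
- tray: Empty steel tray, fixed: 270 mm (its x) by 170 mm (its y), 40 mm high, walls and floor 4 mm. Origin at the centre of its underside.
- clamp (a joint): Angle (rad) of the swing clamp on the stand's -x side. 0: open, arm along the stand's -y beside the rail; 1.57: closed, arm along the stand's +x, over the plate's edge. Closes counter-clockwise seen from above; range -0.5 to 1.62; stays where it is left (about 2 N at the handle). Passes 1 mm above a seated plate and strikes one that is not down.
- clamp_knob (a point): Middle of the clamp's upright red handle, 16 mm thick, from 127 to 167 mm above the bench; this point is 147 mm above it, 38 mm from the pivot axis. The clamp's arm beneath it is 16 mm wide and reaches 52 mm from the pivot.
- clamp_pivot (a point): A point on the clamp's upright pivot axis (117 mm above the bench), at the stand's x -112 mm, y +55 mm.
- start_top (a point): Centre of the top of the green start button, 32 mm wide, on a grey 76 mm square box; 70 mm above the bench. Pressed from above.
- start (a joint): Travel of the green button in m: 0 out, 0.006 fully in (about 5 N); springs back.
- stop_top (a point): Centre of the top of the red stop button on a like box; not to be pressed.
- stop (a joint): Travel of the red button in m, as start.
- cone1: Bystander: paper cone standing point up, 79 mm tall, 32 mm wide at the foot; origin at the centre of its foot
- cone2: Bystander: paper cone like cone1
- cone3: Bystander: paper cone like cone1
- conestack: Bystander: stack of nested paper cones, 34 mm wide, 175 mm tall; origin at the centre of its foot
- gluejar: Bystander: orange jar with a white cap, 64 mm wide, 85 mm tall; origin at the centre of its underside
- scoop: Bystander: red scoop lying on the bench, about 180 mm long, 30 mm tall; origin under its bowl
- discstack: Bystander: stack of six card discs, 40 mm wide, 33 mm tall; origin at the centre of its underside
Mind the look-alikes: they are no part of the job. What is shaped like the part that bears start_top but purple is not meant.

How it is judged:
On the way, in this order (a step that is already met when the one before it is completed fails the run):
1. the levelling bar lies flat in the tray (z of bar_center in the frame of tray between 0.008 and 0.02 m and angle between bar_center's own z axis and vertical below 0.1 rad and x of bar_center in the frame of tray between -0.13 and 0.13 m and y of bar_center in the frame of tray between -0.08 and 0.08 m), for 0.2 s.
2. the plate has dropped over the pin and lies flat (horizontal distance between plate_hole and pin below 0.004 m and z of plate_hole in the frame of stand below 0.1125 m and angle between plate's own z axis and vertical below 0.02 rad), for 0.2 s.
3. the clamp is across the plate's edge, the plate still down (all of step 2 and value of joint clamp above 1.3 rad), for 0.2 s.
4. the green start button is pressed in (all of step 3 and value of joint start above 0.0045 m).
At the end, for the whole second after the job is handed in: The bar lies flat on the tray's floor (tilt under 0.1 rad), the plate lies flat on the rails (within 2.5 mm) with its hole within 4 mm of the pin, the clamp reads over 1.3 rad, the green button has been pressed at least 4.5 mm and is out again, and the plate is at rest (all of step 1 and all of step 3 and value of joint start below 0.002 m and linear speed of plate below 0.01 m/s); the robot touches nothing.
It fails at once if the plate is lifted off the rails or tipped (z of plate in the frame of stand above 0.135 m or angle between plate's own z axis and vertical above 0.15 rad or z of plate in the frame of stand below 0.095 m).
It fails at once if the red stop button is pressed (value of joint stop above 0.002 m).
It fails at once if something else on the bench is moved by more than 3 cm (distance of any of cone1, cone2, cone3, conestack, gluejar, scoop, discstack from where it was at the start of the episode above 0.03 m).
It also fails if it takes over 72 s, if anything falls off the work surface, if the arm or the gripper's body presses on something with over 40 N, if the wrist force passes 120 N, or if a joint passes its speed limit or range.

## Working session

There is one attempt and no reset: what is moved stays moved. The work goes in short steps, Python scripts to look and compute and a shell command to move; the robot and the scene stay as the last step left them, time stands still between calls to the robot, and variables do not carry over. Pictures are saved under pics/ and viewed, about 8 in all and at most 12, crops included, and the job is handed in when it is done.

```bash
mkdir -p pics; ls; python3 - <<'E'
from plant import arm
import cv2
for n in("side","top"):
    f=arm.grab_frame(n); cv2.imwrite(f"pics/{n}0.png",cv2.cvtColor(f,cv2.COLOR_RGB2BGR))
    p=arm.camera_params(n); print(n,{k:(v.round(3).tolist() if hasattr(v,'round') and k=='T' else v) for k,v in p.items()})
print(arm.state())
E
```

```text
pics
side {'fx': 408.0768874841591, 'fy': 408.0768874841591, 'cx': 257.7541368586046, 'cy': 193.8330737696965, 'dist_coeffs': array([0.02087517, 0.        , 0.        , 0.        , 0.        ]), 'T': [[0.945, 0.185, -0.272, 0.241], [-0.328, 0.468, -0.821, -1.006], [-0.024, 0.864, 0.502, 0.732], [0.0, 0.0, 0.0, 1.0]]}
top {'fx': 389.5335872253912, 'fy': 389.5335872253912, 'cx': 257.765354135014, 'cy': 195.00057247054542, 'dist_coeffs': array([-0.00476913,  0.        ,  0.        ,  0.        ,  0.        ]), 'T': [[-0.002, 0.997, -0.081, 0.475], [-1.0, -0.001, 0.013, 0.009], [0.013, 0.081, 0.997, 1.411], [0.0, 0.0, 0.0, 1.0]]}
{'time': 0.1, 'joints': array([-1.35943498e+00,  1.31074459e-01,  1.48915050e+00, -1.38608830e-05,
        1.52302302e+00, -8.53745171e-02]), 'qvel': array([ 2.32179592e-04, -1.49374708e-03, -2.68274048e-03,  3.52684948e-04,
        4.89317999e-05, -1.49160410e-03]), 'effort': array([ 2.35909320e-03, -5.61341751e+01, -4.93096447e+01,  7.72118149e-02,
        2.92989914e-02, -8.40768053e-05]), 'tool_pos': array([ 0.1753631 , -0.57326458,  0.21770996]), 'tcp_rot': array([[ 9.56295842e-01,  2.92400638e-01, -3.60809107e-04],
       [ 2.92400833e-01, -9.56294485e-01,  1.61558139e-03],
       [ 1.27357268e-04, -1.65047464e-03, -9.99998630e-01]]), 'ft_force': array([ 0.61237581,  0.41413441, -0.74593518]), 'ft_torque': array([-0.0070835 , -0.00938058,  0.02605216]), 'width': 0.09287843408460691}
```

View pics/side0.png

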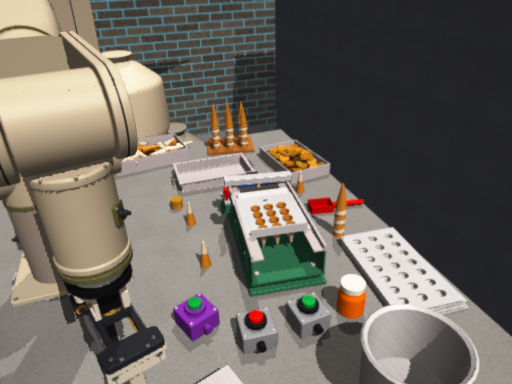

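View pics/top0.png

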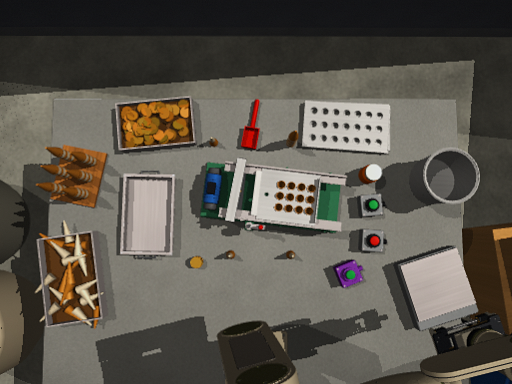

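```bash
cat > h.py <<'E'
from plant import arm
import cv2, numpy as np
def ray(n,uv):
    p=arm.camera_params(n);K=np.array([[p['fx'],0,p['cx']],[0,p['fy'],p['cy']],[0,0,1]])
    x,y=cv2.undistortPoints(np.array([[uv]],float),K,np.array(p['dist_coeffs'],float))[0,0]
    T=np.array(p['T']);return T[:3,3],T[:3,:3]@np.array([x,-y,-1.])
def at(n,uv,z):
    o,d=ray(n,uv);return (o+d*(z-o[2])/d[2])[:2]
def px(n,P):
    p=arm.camera_params(n);K=np.array([[p['fx'],0,p['cx']],[0,p['fy'],p['cy']],[0,0,1]])
    T=np.array(p['T']);c=T[:3,:3].T@(np.array(P)-T[:3,3]);c=c*[1,-1,-1]
    return cv2.projectPoints(c.reshape(1,3),np.zeros(3),np.zeros(3),K,np.array(p['dist_coeffs'],float))[0].ravel()
def blobs(img,lo,hi,amin=8):
    m=cv2.inRange(cv2.cvtColor(img,cv2.COLOR_RGB2HSV),lo,hi)
    n,_,s,c=cv2.connectedComponentsWithStats(m)
    return [(c[i].round(1).tolist(),s[i].tolist()) for i in range(1,n) if s[i,4]>=amin]
def crop(img,x0,y0,x1,y1,k,name):
    cv2.imwrite(name,cv2.cvtColor(cv2.resize(img[y0:y1,x0:x1],None,fx=k,fy=k,interpolation=cv2.INTER_CUBIC),cv2.COLOR_RGB2BGR))
E
python3 - <<'E'
from h import *
t=cv2.cvtColor(cv2.imread('pics/top0.png'),cv2.COLOR_BGR2RGB);s=cv2.cvtColor(cv2.imread('pics/side0.png'),cv2.COLOR_BGR2RGB)
crop(t,192,145,392,285,4,'pics/c_top.png'); crop(s,165,140,335,300,4,'pics/c_side.png')
for nm,im in(('top',t),('side',s)):
  print(nm,'green',blobs(im,(50,120,60),(75,255,255),20)); print('red',blobs(im,(0,190,90),(4,255,255),12)); print('blue',blobs(im,(100,120,50),(125,255,255),12))
E
```

```text
top green [([213.6, 165.4], [206, 163, 19, 8, 73]), ([328.7, 202.5], [317, 184, 23, 37, 647]), ([373.1, 204.0], [369, 200, 9, 9, 68]), ([203.5, 213.5], [201, 212, 6, 4, 24]), ([350.2, 274.2], [346, 270, 9, 9, 64])]
red [([254.1, 114.5], [247, 100, 12, 29, 131]), ([249.4, 138.4], [241, 126, 18, 23, 272]), ([260.4, 226.8], [259, 225, 4, 5, 14]), ([374.4, 240.3], [370, 236, 10, 10, 70])]
blue [([212.4, 188.0], [203, 173, 19, 31, 354]), ([506.9, 380.7], [505, 378, 5, 6, 19])]
side green [([227.7, 208.6], [225, 204, 7, 9, 36]), ([282.8, 270.9], [249, 243, 77, 53, 2382]), ([194.3, 302.9], [188, 297, 14, 13, 136]), ([308.4, 301.6], [301, 296, 15, 13, 152])]
red [([226.0, 192.6], [224, 187, 5, 13, 48]), ([321.4, 205.4], [309, 198, 27, 16, 326]), ([355.0, 201.6], [347, 199, 17, 6, 75]), ([255.5, 316.7], [248, 310, 16, 14, 166])]
blue [([247.7, 185.0], [240, 184, 17, 3, 24])]
```

View pics/c_top.png

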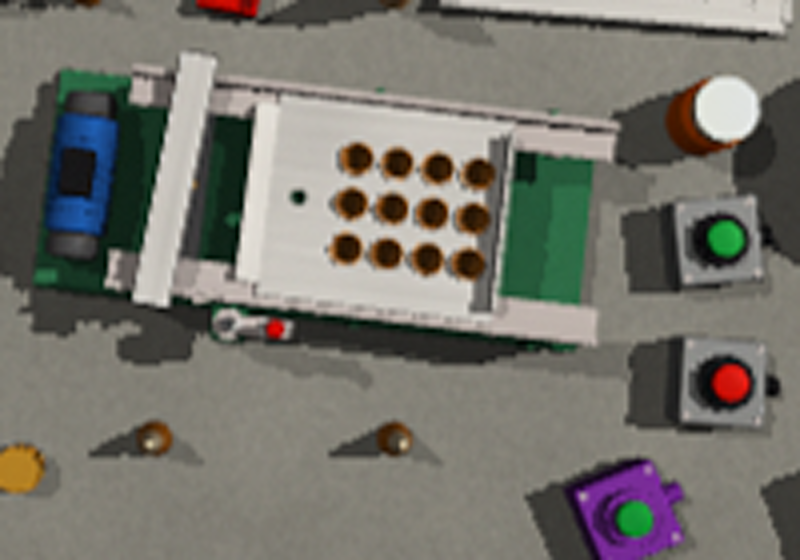

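View pics/c_side.png

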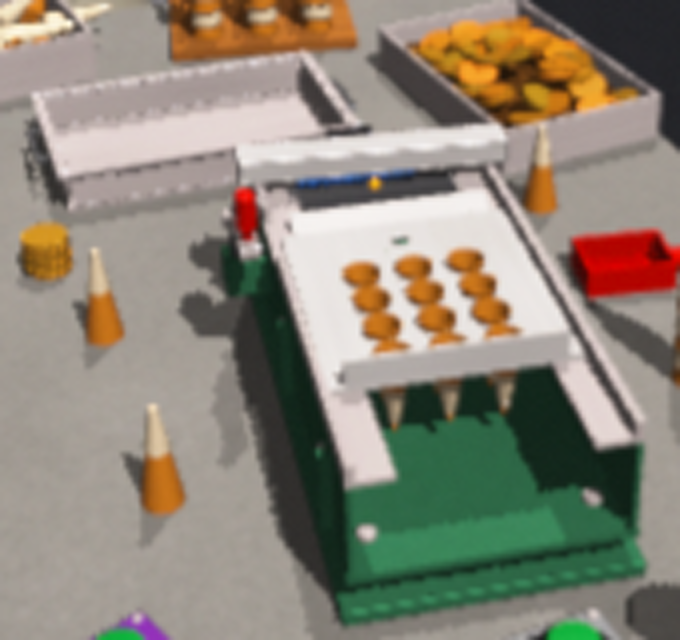

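```bash
python3 - <<'E'
from h import *
t=cv2.cvtColor(cv2.imread('pics/top0.png'),cv2.COLOR_BGR2RGB)
f=lambda x,y,z:at('top',((x+.5)/4-.5+192,(y+.5)/4-.5+145),z)
R=lambda d,a:print(d,np.round(a,4))
h=f(299,197,.114);R('hole',h)
# strips' outer top edges, z .122
a,b=f(135,66,.122),f(618,124,.122); c,d=f(108,290,.11),f(597,345,.11)
for p,q in((a,b),(c,d)):
  e=p-q; R('rail len,yaw',[np.hypot(*e),np.degrees(np.arctan2(-e[0],e[1]))])
a,b=f(515,140,.134),f(492,312,.134);e=a-b;R('flange',[*(a+b)/2,np.hypot(*e),np.degrees(np.arctan2(e[1],e[0]))])
a,b=f(258,95,.118),f(236,280,.118);e=a-b;R('lip',[*(a+b)/2,np.hypot(*e),np.degrees(np.arctan2(e[1],e[0]))])
C=[f(*p,.142) for p in((182,52),(216,57),(167,305),(134,300))]
m=np.mean(C,0);e=C[0]+C[1]-C[2]-C[3];R('bar',[*m,np.hypot(*e)/2,np.degrees(np.arctan2(e[1],e[0]))])
R('pivot',f(228,323,.127));R('knob',at('top',(260.4,226.8),.167))
R('start',at('top',(373.1,204),.07));R('stop',at('top',(374.4,240.3),.07))
# side checks
def tri(p,q):
  (o,d),(O,D)=ray('top',p),ray('side',q);A=np.stack([d,-D],1);s=np.linalg.lstsq(A,O-o,rcond=None)[0];return np.r_[(o+d*s[0]+O+D*s[1])/2,np.linalg.norm(o+d*s[0]-O-D*s[1])]
R('tri start',tri((373.1,204),(308.4,301.6)));R('side start',at('side',(308.4,301.6),.07))
R('tri hole',tri((266.5,194),(165+400/4,140+240/4)))
# tray corners
T=[at('top',p,.04) for p in((124,174.5),(173.5,174.5),(173,255.5),(121.5,255.5))]
R('tray',np.mean(T,0));print(np.round(T,3).tolist())
E
```

```text
hole [ 0.5831 -0.0368]
rail len,yaw [ 0.4066 -6.9214]
rail len,yaw [ 0.4103 -6.5242]
flange [ 0.5576 -0.2044  0.1434 -8.4405]
lip [ 5.9120e-01  6.6000e-03  1.5580e-01 -6.8308e+00]
bar [  0.5968   0.0656   0.2074 -10.8799]
pivot [0.4782 0.0224]
knob [ 0.4735 -0.0155]
start [ 0.5512 -0.4079]
stop [ 0.4262 -0.4091]
tri start [ 0.5507 -0.4089  0.0659  0.0016]
side start [ 0.5479 -0.4124]
tri hole [ 5.829e-01 -3.730e-02  1.141e-01  5.000e-04]
tray [0.5167 0.376 ]
[[0.659, 0.464], [0.658, 0.289], [0.375, 0.286], [0.375, 0.465]]
```

```bash
python3 -m crank '[[[0.02,0.032,0.005],-4],[[0.02,0.032,0.005],-4],[[0.02,0.032,0.005],-4],[[0.02,0.032,0.005],-4],[[0.02,0.032,0],-4],[[0.02,0.032,0],-4],[[0.02,0.032,0],-4],[[0.02,0.032,0],0]]' 60 25
python3 -m crank '[[[0.02,0.032,0],0],[[0.02,0.032,0],0],[[0.02,0.032,0],0],[[0.02,0.032,0],0],[[0.02,0.032,0],0],[[0.02,0.032,0],0],[[0.02,0.032,0],0],[[0.02,0.032,0],0]]'
python3 - <<'E'
from h import *
print(at('top',(192+194/4,145+187/4),.117), arm.state()['tool_pos'], px('top',(.595,.0534,.117)))
E
```

```text
time: 0.77
tool_pos: [0.3359, -0.316, 0.2383]
tcp_rot: [[0.981, -0.196, -0.0], [-0.196, -0.981, 0.0], [-0.0, -0.0, -1.0]]
ft_force: [0.1, -0.5, -0.3]
width: 0.0558
time: 1.43
tool_pos: [0.4959, -0.0599, 0.2384]
tcp_rot: [[0.982, -0.191, -0.0], [-0.191, -0.982, -0.0], [-0.0, 0.0, -1.0]]
ft_force: [1.3, -1.4, 0.5]
width: 0.0557
[0.59008309 0.04958401] [ 0.49593207 -0.05985218  0.23837107] [239.35705725 190.28251693]
```

```bash
python3 -m crank '[[[0.025,0.0315,0],0],[[0.025,0.0315,0],0],[[0.025,0.0315,0],0],[[0.025,0.0315,0],0],[[0,0,-0.03],0],[[0,0,-0.025],0],[[0,0,0],0],[[0,0,0],0]]'
python3 - <<'E'
from h import *
t=arm.grab_frame('top');s=arm.grab_frame('side')
crop(s,190,120,320,220,6,'pics/s1.png')
E
```

```text
time: 2.1
tool_pos: [0.5938, 0.0643, 0.1815]
tcp_rot: [[0.982, -0.191, -0.005], [-0.191, -0.982, -0.0], [-0.005, 0.001, -1.0]]
ft_force: [0.8, -0.4, 0.4]
width: 0.0559
```

View pics/s1.png

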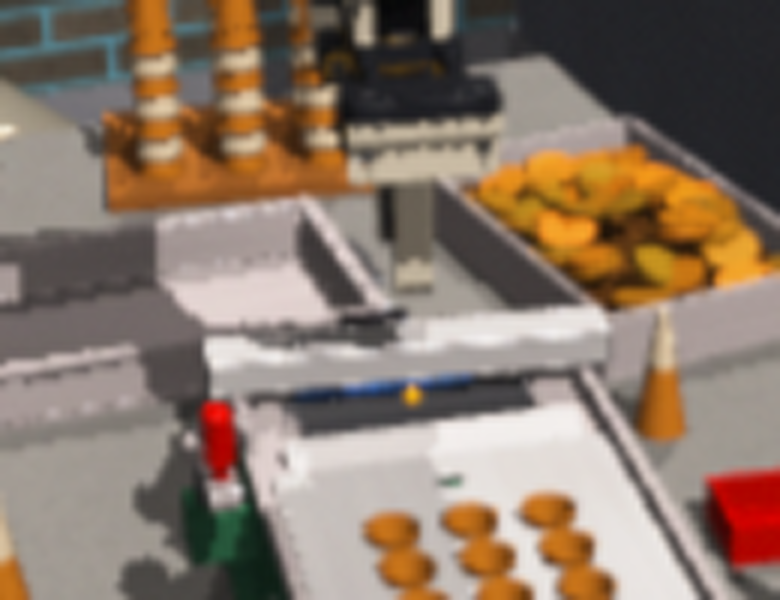

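```bash
python3 -m crank '[[[0.001,0.001,-0.021],0],[[0.001,0,-0.021],0],[[0,0,-0.02],0],[[0,0,0],0],[[0,0,0],0]]'
python3 -m crank '[[[0,0,0],0],[[0,0,0],0],[[0,0,0],0],[[0,0,0],0],[[0,0,0],0],[[0,0,0],0]]' 20 30
```

```text
time: 2.62
tool_pos: [0.5975, 0.0648, 0.1227]
tcp_rot: [[0.981, -0.192, 0.0], [-0.192, -0.981, 0.0], [0.0, -0.0, -1.0]]
ft_force: [0.7, 0.2, -0.1]
width: 0.056
time: 3.12
tool_pos: [0.5982, 0.0654, 0.1229]
tcp_rot: [[0.982, -0.191, 0.002], [-0.191, -0.982, 0.0], [0.002, -0.001, -1.0]]
ft_force: [-0.8, 0.2, 5.8]
width: 0.0301
```

```bash
python3 -m crank '[[[0,0,0.03],0],[[0,0,0.03],0],[[-0.009,0.034,0],0],[[-0.009,0.034,0],0],[[-0.009,0.034,0],2],[[-0.009,0.034,0],3],[[-0.009,0.034,0],3],[[-0.009,0.034,0],3]]'
python3 -m crank '[[[-0.009,0.034,0],0],[[-0.009,0.034,0],0],[[-0.009,0.034,-0.02],0],[[0,0,-0.03],0],[[0,0,-0.03],0],[[0,0,-0.01],0],[[0,0,0],0],[[0,0,0],0]]'
```

```text
time: 3.78
tool_pos: [0.5425, 0.2706, 0.1812]
tcp_rot: [[1.0, 0.003, -0.001], [0.003, -1.0, -0.0], [-0.001, 0.0, -1.0]]
ft_force: [0.3, -0.1, -2.2]
width: 0.0299
time: 4.45
tool_pos: [0.5163, 0.3707, 0.0916]
tcp_rot: [[1.0, -0.0, -0.001], [-0.0, -1.0, -0.001], [-0.001, 0.001, -1.0]]
ft_force: [0.3, 0.5, -1.1]
width: 0.03
```

```bash
python3 -m crank '[[[0,0.004,-0.03],0],[[0,0,-0.03],0],[[0,0,-0.015],0],[[0,0,-0.006],0],[[0,0,0],0],[[0,0,0],0]]'
```

```text
time: 4.95
tool_pos: [0.5177, 0.3756, 0.0125]
tcp_rot: [[1.0, -0.0, 0.002], [-0.0, -1.0, 0.001], [0.002, -0.001, -1.0]]
ft_force: [1.1, -0.1, -1.4]
width: 0.0298
```

```bash
python3 -m crank '[[[0,0,-0.003],0],[[0,0,-0.003],0],[[0,0,-0.002],0],[[0,0,0],0],[[0,0,0],0]]'
```

```text
time: 5.37
tool_pos: [0.5176, 0.3759, 0.0048]
tcp_rot: [[1.0, 0.0, 0.002], [0.0, -1.0, 0.001], [0.002, -0.001, -1.0]]
ft_force: [-1.8, -2.2, 6.7]
width: 0.03
```

```bash
python3 -m crank '[[[0,0,0],0],[[0,0,0],0],[[0,0,0],0],[[0,0,0],0],[[0,0,0.03],0],[[0,0,0.04],0],[[0,0,0.04],0],[[0,0,0.04],0]]' 60
python3 -m crank '[[[0.004,-0.04,0.035],-4],[[0.004,-0.04,0.03],-4],[[0.004,-0.04,0],0],[[0.004,-0.04,0],0],[[0.004,-0.04,0],0],[[0.004,-0.04,0],0],[[0.004,-0.04,0],0],[[0.004,-0.04,0],0]]' 0
python3 -m crank '[[[0,-0.04,0],0],[[0,-0.04,0],0],[[0,-0.04,0],0],[[0,-0.04,0],0],[[0,-0.04,0],0],[[0,-0.04,0],0],[[0,0,0],0]]'
python3 - <<'E'
from h import *
t=arm.grab_frame('top');s=arm.grab_frame('side')
cv2.imwrite('pics/t2.png',t[:,:,::-1]);cv2.imwrite('pics/s2.png',s[:,:,::-1])
crop(t,110,140,360,270,3,'pics/t2c.png')
E
```

```text
time: 6.03
tool_pos: [0.5159, 0.3748, 0.1536]
tcp_rot: [[1.0, 0.0, -0.001], [0.0, -1.0, -0.001], [-0.001, 0.001, -1.0]]
ft_force: [0.4, -0.1, -0.1]
width: 0.0555
time: 6.7
tool_pos: [0.5466, 0.0688, 0.2049]
tcp_rot: [[0.99, -0.139, 0.0], [-0.139, -0.99, -0.0], [0.0, 0.0, -1.0]]
ft_force: [0.5, 0.3, 0.5]
width: 0.0067
time: 7.28
tool_pos: [0.5459, -0.1761, 0.2047]
tcp_rot: [[0.989, -0.145, -0.0], [-0.145, -0.989, -0.003], [-0.0, 0.003, -1.0]]
ft_force: [0.7, -0.8, 0.1]
width: 0.0009
```

View pics/t2c.png

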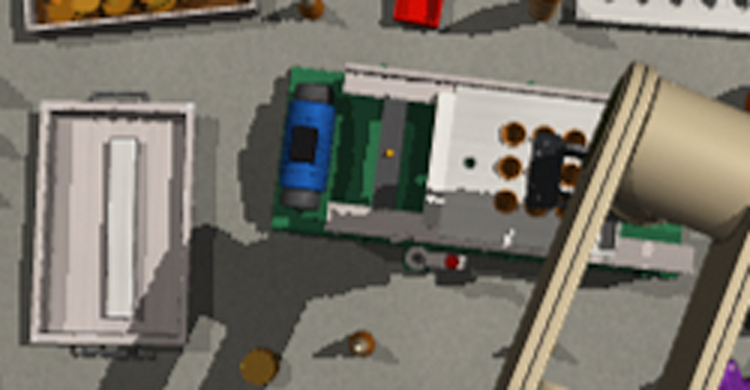

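```bash
python3 - <<'E'
from h import *
t=cv2.imread('pics/t2.png')[:,:,::-1].copy();s=cv2.imread('pics/s2.png')[:,:,::-1].copy()
b=[x for x in blobs(t,(15,120,90),(35,255,255),1) if 225<x[0][0]<255 and 180<x[0][1]<200];print(b)
p=at('top',b[0][0],.117)
g=cv2.cvtColor(t,cv2.COLOR_RGB2GRAY)[188:200,259:273].astype(float);w=np.clip(180-g,0,None);w[w<40]=0
v,u=np.mgrid[188:200,259:273];hu=((u*w).sum()/w.sum(),(v*w).sum()/w.sum());h=at('top',hu,.113)
d=p-h;print(p,hu,h,np.hypot(*d),'yaw',np.degrees(np.arctan2(-d[0],d[1])))
y=d/np.hypot(*d);print('flange',h-.172*y,'pushdir',y)
E
```

```text
[([239.5, 190.5], [239, 190, 2, 2, 4])]
[0.59427123 0.05292246] (np.float64(266.2141263940521), np.float64(193.79330855018588)) [ 0.58348362 -0.03628293] 0.0898553043864182 yaw -6.895301278840488
flange [ 0.56283408 -0.20703889] pushdir [0.12005542 0.99276719]
```

```bash
python3 -m crank '[[[0.006,-0.037,0],1.4],[[0.006,-0.037,0],0],[[0,0,0],0],[[0,0,-0.03],0],[[0,0,-0.03],0],[[0,0,-0.026],0],[[0,0,0],0],[[0,0,0],0]]'
python3 -m crank '[[[0.0012,0.01,0],0],[[0.0012,0.01,0],0],[[0,0,0],0],[[0,0,0],0]]'
```

```text
time: 8.05
tool_pos: [0.5579, -0.2409, 0.1174]
tcp_rot: [[0.994, -0.113, -0.004], [-0.113, -0.994, 0.002], [-0.004, -0.002, -1.0]]
ft_force: [-0.3, 0.4, 0.3]
width: 0.0006
time: 8.38
tool_pos: [0.5626, -0.2225, 0.1209]
tcp_rot: [[0.994, -0.113, 0.003], [-0.113, -0.994, -0.001], [0.003, 0.001, -1.0]]
ft_force: [0.3, 0.4, 0.3]
width: 0.0006
```

```bash
python3 -m crank '[[[0.001,0.008,-0.002],0],[[0.001,0.008,-0.001],0],[[0.001,0.008,0],0],[[0.001,0.008,0],0],[[0.001,0.008,0],0],[[0.001,0.008,0],0]]'
python3 -m crank '[[[0.001,0.008,0],0],[[0.001,0.008,0],0],[[0.0005,0.004,0],0],[[0,0,0],0]]'
```

```text
time: 8.88
tool_pos: [0.5681, -0.1759, 0.1172]
tcp_rot: [[0.993, -0.115, 0.002], [-0.115, -0.993, -0.002], [0.002, 0.002, -1.0]]
ft_force: [-1.3, -6.8, 5.1]
width: 0.0004
time: 9.22
tool_pos: [0.5703, -0.1548, 0.1166]
tcp_rot: [[0.993, -0.115, 0.001], [-0.115, -0.993, -0.0], [0.001, 0.0, -1.0]]
ft_force: [0.1, -0.6, 0.3]
width: 0.0004
```

```bash
cat >> h.py <<'E'
PIN=np.array([.5943,.0529]);Y=np.array([.120,.9928]);X=np.array([.9928,-.120])
def hole(guess_along):
    t=arm.grab_frame('top');c=px('top',[*(PIN-Y*guess_along),.114]).round().astype(int)
    u0,v0=c-8;g=cv2.cvtColor(t,cv2.COLOR_RGB2GRAY)[v0:v0+17,u0:u0+17].astype(float)
    m=(g<.65*np.median(g)).astype(np.uint8);n,l,s,_=cv2.connectedComponentsWithStats(m)
    v,u=np.mgrid[v0:v0+17,u0:u0+17]
    for i in range(1,n):
        w=(l==i)*(np.median(g)-g);q=((u*w).sum()/w.sum(),(v*w).sum()/w.sum());r=PIN-at('top',q,.113)
        print('area',s[i,4],'to go along,across mm',(r@Y*1e3).round(1),(r@X*1e3).round(1))
    return t
E
python3 -c "
from h import *
hole(.055)"
```

```text
area 2 to go along,across mm 70.5 -27.4
area 50 to go along,across mm 67.8 1.3
area 1 to go along,across mm 65.4 27.3
```

```bash
python3 -c "
from h import *
t=arm.grab_frame('top');s=arm.grab_frame('side')
a=cv2.resize(t[160:240,195:325],None,fx=5,fy=5)[:300];b=cv2.resize(s[150:220,205:335],None,fx=5,fy=5)[:300]
cv2.imwrite('pics/p3.png',np.vstack([a,b])[:,:,::-1])"
```

```text
(no output)
```

View pics/p3.png

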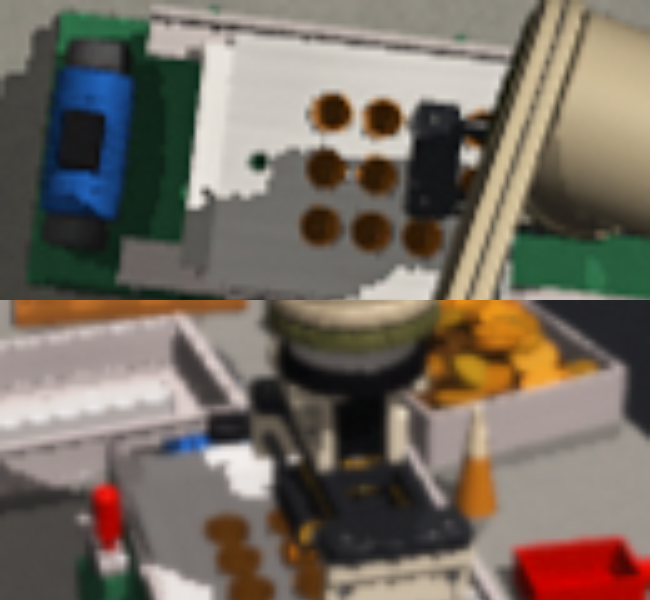

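```bash
python3 -m crank '[[[0.0006,0.005,0],0],[[0.0006,0.005,0],0],[[0.0004,0.003,0],0],[[0,0,0],0]]'
python3 -c "
from h import *
hole(.010)"
```

```text
time: 9.7
tool_pos: [0.5714, -0.1413, 0.1157]
tcp_rot: [[0.993, -0.114, -0.0], [-0.114, -0.993, 0.001], [-0.0, -0.001, -1.0]]
ft_force: [0.2, -0.1, -0.2]
width: 0.0002
area 82 to go along,across mm 25.6 9.8
area 3 to go along,across mm -8.3 29.4
```

```bash
python3 -m crank '[[[0.0002,0.002,0],0],[[0.0002,0.002,0],0],[[0.0002,0.002,0],0]]'
python3 -m crank '[[[0.0002,0.002,0],0],[[0.0002,0.001,0],0]]'
python3 -m crank '[[[0.0002,0.001,0],0],[[0.0001,0.001,0],0]]'
```

```text
time: 10.0
tool_pos: [0.5719, -0.1363, 0.1158]
tcp_rot: [[0.993, -0.115, -0.0], [-0.115, -0.993, -0.0], [-0.0, 0.0, -1.0]]
ft_force: [-0.3, -2.6, -1.1]
width: 0.0004
time: 10.17
tool_pos: [0.5725, -0.1326, 0.1159]
tcp_rot: [[0.993, -0.115, -0.0], [-0.115, -0.993, 0.001], [-0.0, -0.001, -1.0]]
ft_force: [-1.1, -1.3, -0.2]
width: 0.0004
time: 10.33
tool_pos: [0.5727, -0.1313, 0.1159]
tcp_rot: [[0.993, -0.115, -0.0], [-0.115, -0.993, -0.0], [0.0, 0.0, -1.0]]
ft_force: [0.1, -2.8, -0.1]
width: 0.0005
```

```bash
python3 -m crank '[[[0.0001,0.001,0],0],[[0.0001,0.001,0],0]]'
python3 -m crank '[[[0.0001,0.001,0],0],[[0.0001,0.001,0],0]]'
python3 -c "
from h import *
t=arm.grab_frame('top')
cv2.imwrite('pics/p4.png',cv2.resize(t[165:235,205:315],None,fx=6,fy=6,interpolation=cv2.INTER_CUBIC)[:,:,::-1])"
```

```text
time: 10.5
tool_pos: [0.573, -0.1294, 0.1159]
tcp_rot: [[0.993, -0.115, 0.0], [-0.115, -0.993, -0.0], [0.0, 0.0, -1.0]]
ft_force: [0.3, -2.5, -1.3]
width: 0.0003
time: 10.67
tool_pos: [0.5731, -0.1282, 0.1159]
tcp_rot: [[0.993, -0.115, -0.0], [-0.115, -0.993, -0.002], [0.0, 0.002, -1.0]]
ft_force: [-0.4, -9.1, -1.4]
width: 0.0006
```

View pics/p4.png

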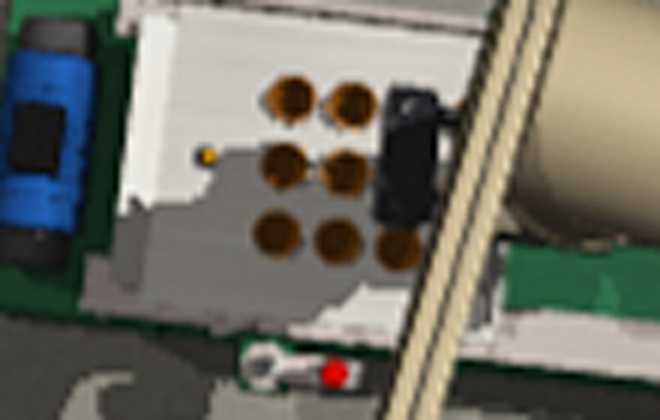

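```bash
python3 -m crank '[[[0.0001,0.001,0],0],[[0,0,0],0]]'
python3 -m crank '[[[0,-0.001,0],0],[[0,0,0],0]]'
python3 -m crank '[[[-0.0012,-0.01,0],0],[[-0.0024,-0.02,0],0],[[0,0,0.035],0],[[0,0,0.035],0],[[-0.025,-0.02,0.02],0],[[-0.035,0,0],0],[[-0.035,0,0],0],[[0,0,0],0]]'
python3 -c "
from h import *
t=arm.grab_frame('top');s=arm.grab_frame('side')
a=cv2.resize(t[165:235,205:335],None,fx=5,fy=5)[:290];b=cv2.resize(s[165:230,205:335],None,fx=5,fy=5)[:300]
cv2.imwrite('pics/p5.png',np.vstack([a,b])[:,:,::-1])"
```

```text
time: 10.88
tool_pos: [0.5731, -0.128, 0.116]
tcp_rot: [[0.993, -0.116, -0.0], [-0.116, -0.993, -0.003], [0.0, 0.003, -1.0]]
ft_force: [-1.4, -9.2, -1.2]
width: 0.0002
time: 11.05
tool_pos: [0.5731, -0.1282, 0.1159]
tcp_rot: [[0.993, -0.115, -0.0], [-0.115, -0.993, -0.001], [-0.0, 0.001, -1.0]]
ft_force: [-0.3, -6.5, -0.6]
width: 0.0005
time: 11.72
tool_pos: [0.4694, -0.1767, 0.2047]
tcp_rot: [[0.993, -0.116, -0.004], [-0.116, -0.993, 0.002], [-0.004, -0.001, -1.0]]
ft_force: [-0.7, 0.2, -0.8]
width: 0.0004
```

View pics/p5.png

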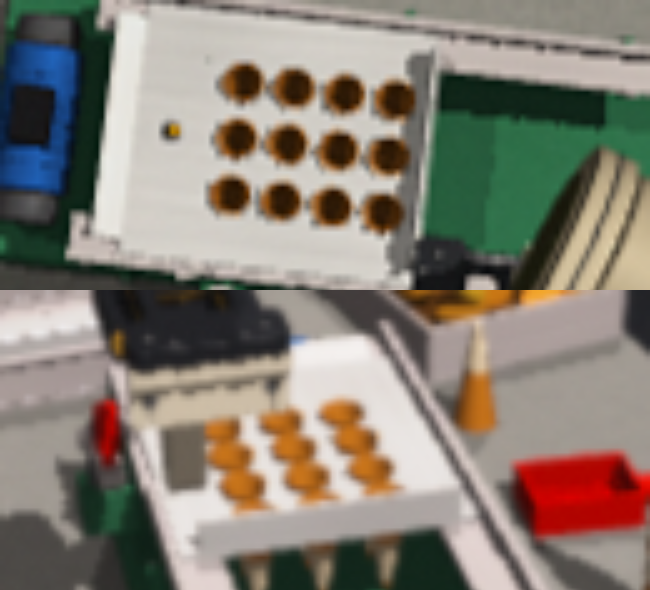

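```bash
python3 -m crank '[[[0.001,0.032,0],0],[[0.001,0.032,0],0],[[0.001,0.032,0],0],[[0.001,0.032,0],0],[[0,0.032,0],0],[[0,0,0],0],[[0,0,0],0]]' 45 8
python3 -c "
from h import *
s=cv2.imread('pics/p5.png')
t=arm.grab_frame('top');g=cv2.cvtColor(t,cv2.COLOR_RGB2GRAY)[184:198,232:248];print(g)
print(arm.state()['tool_pos'],px('top',[*PIN,.114]))"
```

```text
time: 12.4
tool_pos: [0.4797, -0.0156, 0.2063]
tcp_rot: [[0.994, -0.111, 0.001], [-0.111, -0.994, 0.0], [0.001, -0.0, -1.0]]
ft_force: [0.5, -0.5, -0.2]
width: 0.0405
[[215 203 202 202 202 200 198 198 198 197 199 198 199 199 199 199]
 [211 201 202 202 202 202 202 204 203 203 203 202 202 200 200 201]
 [208 198 199 200 200 201 201 202 203 202 203 203 204 203 203 203]
 [208 200 200 200 201 201 202 201 201 200 202 201 202 202 202 203]
 [206 199 201 201 202 204 194 193 203 203 201 201 202 202 202 203]
 [206 200 199 201 205 180 139 141 167 198 205 205 203 203 203 207]
 [201 200 199 201 206 129  62 132 139 192 204 203 203 204 206 210]
 [199 198 199 202 203 101  37 128 114 186 202 201 201 203 206 181]
 [202 199 199 201 204 141  79  83 116 187 202 201 200 202 206 135]
 [201 201 202 203 205 193 172 167 184 200 202 201 201 201 206 134]
 [200 202 203 203 203 206 207 208 206 205 203 203 205 205 207 180]
 [200 202 203 201 203 202 204 204 204 205 204 206 206 206 208 212]
 [202 204 203 203 202 204 206 194 188 187 203 209 207 206 205 207]
 [202 203 204 204 205 208 178 146 136 138 145 168 170 176 187 201]]
[ 0.47962997 -0.01675785  0.20623753] [239.53707524 190.57403733]
```

```bash
python3 -m crank '[[[-0.006,0,0],0],[[0,0,-0.03],0],[[0,0,-0.025],0],[[0,0,-0.015],0],[[0,0,0],0],[[0,0,0],0]]'
```

```text
time: 12.95
tool_pos: [0.4719, -0.0182, 0.1354]
tcp_rot: [[0.993, -0.116, -0.002], [-0.116, -0.993, 0.0], [-0.002, 0.0, -1.0]]
ft_force: [0.6, -0.3, 1.3]
width: 0.0418
```

```bash
python3 -m crank '[[[0,0,0],0],[[0,0,0],0],[[0,0,0],0],[[0,0,0],0]]' 10 8
```

```text
time: 13.28
tool_pos: [0.4738, -0.016, 0.1372]
tcp_rot: [[0.993, -0.115, 0.003], [-0.115, -0.993, 0.003], [0.002, -0.003, -1.0]]
ft_force: [3.3, 16.2, 2.8]
width: 0.0205
```

```bash
python3 -m crank '[[[0,0,0],0],[[0,0,0],0],[[0,0,0],0]]'
```

```text
time: 13.53
tool_pos: [0.474, -0.0141, 0.1372]
tcp_rot: [[0.994, -0.114, 0.003], [-0.114, -0.994, 0.005], [0.003, -0.006, -1.0]]
ft_force: [2.8, 15.6, 2.6]
width: 0.0167
```

```bash
python3 -m crank '[[[0,0.003,0],0],[[0,0,0],0],[[0,0,0],0]]'
```

```text
time: 13.78
tool_pos: [0.474, -0.0136, 0.1373]
tcp_rot: [[0.993, -0.114, 0.003], [-0.114, -0.993, 0.001], [0.003, -0.001, -1.0]]
ft_force: [3.1, 6.0, 4.3]
width: 0.0156
```

```bash
python3 -m crank '[[[0.005,0.001,0],0],[[0.005,0.001,0],0],[[0.005,0.0015,0],0],[[0.005,0.0015,0],0],[[0,0,0],0]]'
```

```text
time: 14.2
tool_pos: [0.4942, -0.0118, 0.1373]
tcp_rot: [[0.993, -0.116, 0.003], [-0.116, -0.993, -0.004], [0.003, 0.004, -1.0]]
ft_force: [3.5, -8.8, 3.7]
width: 0.0157
```

```bash
python3 -m crank '[[[0.0045,0.0015,0],0],[[0.004,0.0025,0],0],[[0.0035,0.0035,0],0],[[0.0035,0.0035,0],0],[[0,0,0],0]]'
```

```text
time: 14.62
tool_pos: [0.5113, -0.0021, 0.1376]
tcp_rot: [[0.993, -0.116, 0.006], [-0.116, -0.993, -0.007], [0.007, 0.006, -1.0]]
ft_force: [10.8, -17.5, -1.7]
width: 0.0172
```

```bash
python3 -m crank '[[[0.003,-0.002,0],0],[[0.0015,0.0025,0],0],[[0.0015,0.003,0],0],[[0.0015,0.003,0],0],[[0,0,0],0]]'
```

```text
time: 15.03
tool_pos: [0.5192, 0.0053, 0.1376]
tcp_rot: [[0.993, -0.116, 0.008], [-0.116, -0.993, -0.005], [0.008, 0.004, -1.0]]
ft_force: [15.3, -12.7, -3.1]
width: 0.0156
```

```bash
python3 -m crank '[[[0.002,0.002,0],0],[[0.001,0.003,0],0],[[0.0,0.003,0],0],[[0,0.003,0],0],[[0,0,0],0]]'
```

```text
time: 15.45
tool_pos: [0.5229, 0.0177, 0.1382]
tcp_rot: [[0.993, -0.116, 0.01], [-0.116, -0.993, -0.003], [0.01, 0.001, -1.0]]
ft_force: [16.5, -4.9, -1.5]
width: 0.0155
```

```bash
python3 -m crank '[[[0,0,0],0],[[0,0,0],0],[[0,0,0],0],[[0,0,0.03],0],[[0,0,0.04],0],[[0,-0.035,0],0],[[0,-0.04,0],0],[[0,-0.04,0],0]]' 45
python3 -m crank '[[[0,-0.04,0],0],[[0,-0.04,0],0],[[0,0,0],0]]' 0
python3 -c "
from h import *
t=arm.grab_frame('top')
R=[b for b in blobs(t,(0,170,80),(5,255,255),5)];print(R)
for b in R:
  if 235<b[0][0]<270 and 190<b[0][1]<235:
    k=at('top',b[0],.167);d=k-[.4779,.0218];print(k,np.hypot(*d),'theta',np.arctan2(d@X,-d@Y))
cv2.imwrite('pics/p6.png',cv2.resize(t[165:245,205:335],None,fx=5,fy=5,interpolation=cv2.INTER_CUBIC)[:,:,::-1])"
```

```text
time: 16.12
tool_pos: [0.5187, -0.0964, 0.2068]
tcp_rot: [[0.994, -0.112, 0.001], [-0.112, -0.994, -0.0], [0.001, 0.0, -1.0]]
ft_force: [0.2, -0.7, -0.2]
width: 0.0419
time: 16.37
tool_pos: [0.5174, -0.182, 0.2054]
tcp_rot: [[0.993, -0.12, -0.001], [-0.12, -0.993, -0.002], [-0.001, 0.002, -1.0]]
ft_force: [0.9, 0.3, -0.4]
width: 0.0263
[([251.0, 130.5], [241, 99, 18, 50, 425]), ([250.2, 213.7], [249, 212, 4, 4, 11]), ([374.5, 240.3], [370, 236, 10, 10, 69])]
[0.51526079 0.01698228] 0.03767013152434086 theta 1.56283965088257
```

View pics/p6.png

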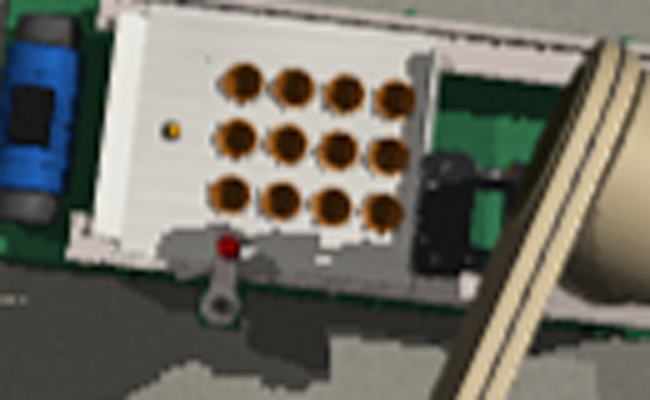

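```bash
python3 -m crank '[[[0.0055,-0.038,0],0],[[0.0055,-0.038,0],0],[[0.0055,-0.038,0],0],[[0.0055,-0.038,0],0],[[0.0055,-0.038,0],0],[[0.0055,-0.036,0],0],[[0,0,0],0],[[0,0,0],0]]' 0 20
```

```text
time: 17.08
tool_pos: [0.5513, -0.4018, 0.204]
tcp_rot: [[0.993, -0.116, -0.002], [-0.116, -0.993, 0.002], [-0.003, -0.002, -1.0]]
ft_force: [0.2, -0.3, -0.8]
width: 0.0004
```

```bash
python3 -m crank '[[[0,0,-0.03],0],[[0,0,-0.03],0],[[0,0,-0.03],0],[[0,0,-0.025],0],[[0,0,0],0],[[0,0,0],0]]'
```

```text
time: 17.58
tool_pos: [0.551, -0.3988, 0.0896]
tcp_rot: [[0.994, -0.113, -0.003], [-0.113, -0.994, 0.003], [-0.003, -0.003, -1.0]]
ft_force: [-0.8, 0.1, 0.6]
width: 0.0005
```

```bash
python3 -m crank '[[[0,-0.01,0],0],[[0,0,-0.01],0],[[0,0,-0.005],0],[[0,0,-0.004],0],[[0,0,0],0],[[0,0,0],0]]'
python3 -m crank '[[[0,0,-0.003],0],[[0,0,-0.002],0],[[0,0,0],0],[[0,0,0],0]]'
```

```text
time: 18.08
tool_pos: [0.5514, -0.4116, 0.0716]
tcp_rot: [[0.993, -0.115, -0.001], [-0.115, -0.993, 0.001], [-0.001, -0.001, -1.0]]
ft_force: [0.3, 0.7, 0.3]
width: 0.0004
time: 18.42
tool_pos: [0.552, -0.4121, 0.0675]
tcp_rot: [[0.993, -0.115, 0.001], [-0.115, -0.993, -0.001], [0.001, 0.001, -1.0]]
ft_force: [0.6, -0.9, 3.3]
width: 0.0006
```

```bash
python3 -m crank '[[[0,0,-0.003],0],[[0,0,-0.002],0],[[0,0,0],0],[[0,0,0],0]]'
python3 -m crank '[[[0,0,-0.001],0],[[0,0,-0.001],0],[[0,0,0],0],[[0,0,0],0]]'
```

```text
time: 18.75
tool_pos: [0.5522, -0.4122, 0.0642]
tcp_rot: [[0.993, -0.115, 0.001], [-0.115, -0.993, -0.001], [0.001, 0.001, -1.0]]
ft_force: [-4.1, 3.5, 14.4]
width: 0.0004
time: 19.08
tool_pos: [0.5523, -0.4123, 0.0639]
tcp_rot: [[0.993, -0.115, 0.002], [-0.115, -0.993, -0.002], [0.002, 0.001, -1.0]]
ft_force: [-8.5, 7.0, 24.9]
width: 0.0006
```

```bash
python3 -m crank '[[[0,0,0.03],0],[[0,0,0.035],0],[[0,0,0.035],0],[[0,0,0.035],0],[[-0.03,0,0],0],[[-0.03,0,0],0],[[-0.03,0,0],0],[[0,0,0],0]]'
python3 -c "
from h import *
t=arm.grab_frame('top')
print('green',blobs(t,(50,120,60),(75,255,255),20),arm.state()['ft_force'])
cv2.imwrite('pics/p7.png',cv2.resize(t[90:290,110:400],None,fx=2.7,fy=2.7,interpolation=cv2.INTER_CUBIC)[:,:,::-1])"
```

```text
time: 19.75
tool_pos: [0.4569, -0.4114, 0.1935]
tcp_rot: [[0.993, -0.117, -0.004], [-0.117, -0.993, 0.002], [-0.004, -0.001, -1.0]]
ft_force: [-1.6, 1.0, -0.4]
width: 0.0006
green [([213.7, 165.5], [206, 163, 19, 8, 74]), ([315.4, 202.3], [290, 184, 50, 37, 1454]), ([373.1, 204.0], [369, 200, 9, 9, 70]), ([203.5, 213.5], [201, 212, 6, 4, 24]), ([350.1, 274.2], [346, 270, 9, 9, 64])] [ 0.07715849 -0.11301094  0.20233584]
```

View pics/p7.png

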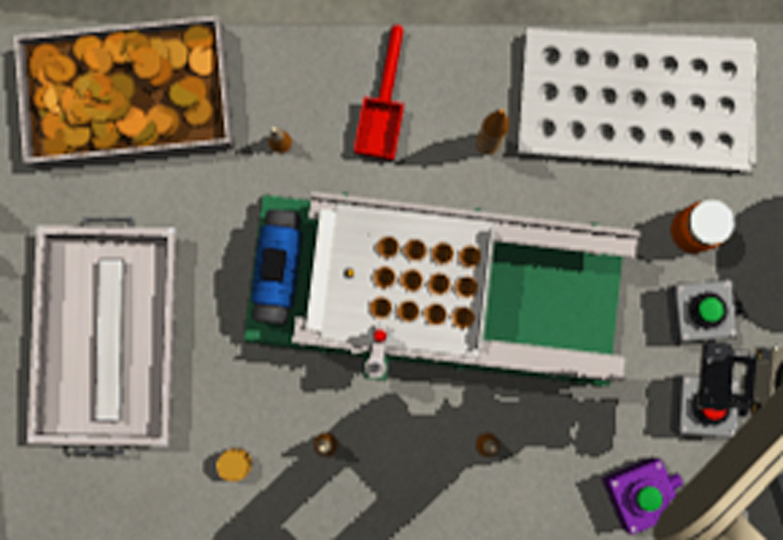

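All in place: the bar is flat in the tray, the pin shows in the plate's hole, the clamp is across, the button is out again, and nothing else has moved.

```bash
python3 -c "
from plant import arm
print(arm.finish_job())"
```

```text
the job is handed in; nothing more can be done
None
```

I handed the job in at about 20 s of the 72 s allowed, with all four steps done. The system gave no verdict, so success rests on my own checks.

- **Bar:** I set it down flat in the steel tray. The last picture shows it lying there, clear of the walls.
- **Plate:** I slid it along the rails until the push force climbed to about 9 N and it stopped. The pin shows in the hole, about 2.5 mm off centre against the 4 mm limit. I could not measure directly that the plate dropped, but the hard stop and the clamp passing over it point that way.
- **Clamp:** I gripped the red handle and swung it across. It measured 1.56 rad in the top view. The side force on the tool reached about 20 N during the swing, because my estimate of the pivot or the grip was a few mm off.
- **Green button:** The tool went down to 63.9 mm, which is the full 6 mm of travel, and reached about 25 N on the end stop. The button was out again afterwards.
- **Everything else:** I never pressed the red stop button, and the other things on the bench look unmoved in the last picture. At hand-in the arm was in free air, with tool force near zero.

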